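# Load the detector module and key in the start sequence

## Robot

A 6-joint arm with a two-finger parallel gripper is mounted at the origin on a cart in front of the work surface, level with it; the furniture and walls round the work are solid. World frame = base frame: x ahead of the robot, y to its left, z up, the work surface at z = 0. Lengths are in m, angles in rad, forces in N, time in s.
With the tool pointing down it reaches from about 0.25 to 0.775 m from the base axis. Payload 4 kg.
Tool frame: the origin (TCP) lies midway between the tips of the shut fingers; the grasp point (between the pads) lies 19 mm behind it (robot.tcp_to_grasp is the distance from the TCP to the grasp point, in m); z points along the fingers, y is the line along which they close (so a half turn about z gives the same grasp; the last joint's range is limited). The gripper opens to 94 mm and grips with 3 to 60 N. Pads are 16 mm wide; open, the fingers measure 119 mm over their backs; the gripper's body (75 mm by 177 mm) begins 78 mm behind the grasp point.
Start: joints at [-1.239, 0.087, 1.371, -0, 1.684, -0.103], TCP at [0.232, -0.499, 0.206] pointing down, gripper open.
Joint ranges: [-3.1, 3.1], [-0.76, 2.03], [0.27, 2.55], [-1.08, 4.22], [0.17, 2.65], [-2.57, 2.57]. Speed limits (rad/s): [2.79, 2.79, 3.14, 3.14, 3.14, 3.14].

## Interface

Orientations are given as [roll, pitch, yaw] about the fixed x, y, z axes, in that order (R = Rz(yaw) Ry(pitch) Rx(roll)).
In Python, from bench import robot, viewer gives the robot as it stands. The module is installed in compiled form; this text tells all that it offers.
- The arm moves only by the shell command python3 -m handwheel 'ROWS' [OPENING]. ROWS is JSON, a list of rows, each a list of 6 numbers: the shift along the tool's x, y, z in units of 0.2 m (1.0 is 0.2 m), then the turn, a rotation vector about the tool's x, y, z in units of 30 degrees (1.0 is 30 degrees). In form: [[x, y, z, wx, wy, wz], ...]. A call has 1 to 10 rows; each row is the pose to reach, as a shift and turn from the pose commanded when the call began, along the tool's axes at that moment; what a row does not reach only later rows make up. A row lasts 1/12 s, in which the tool goes at most 41.7 mm and 7.16 degrees, less where a joint would pass 70% of its speed; a pose out of reach is approached as far as the arm can. A call with a number of a shift or a turn outside -1 to 1 is refused whole. A call with a gripper value outside its range is refused whole. OPENING is the gripper's target within -1 to 1 (shut at 1, half-way at 0, fully open at -1), set as the call begins (- or left out, the last holds). The fingers move at their own pace and stop on an object; the grip force is fixed at half the most. Time passes only in rows, so rows that repeat a pose let the fingers close. It gives the time, the measured TCP pose, the force, the opening and the grip force at its end, in the units of the state.
- robot.get_obs(): the state, without advancing time (a new reading comes with each control period).
- viewer.snapshot(name): name is "scene" or "top"; returns the picture (420x560x3 uint8, red, green, blue); there is no depth.
- viewer.calibration(name): a dict with "fx", "fy", "cx", "cy" (pixels), "R" (3x3) and "t" (3): a world point X has camera coordinates R X + t. Camera axes: x right, y down, z forward; pixel columns grow to the right and rows downward; lengths in m; the calibration is good to about 2 mm. A picture is of the moment at which its call begins. calibration takes no time and is no camera call.
- robot.close_job(): hands the job in; it is judged then, once.
The state is a dict: "time": time; "joint_positions": joint angles; "qvel": joint speeds; "joint_torque": joint torques, N m; "tool_pos": TCP position; "ee_rot": TCP orientation; "wrist_force": force on the tool from outside, world axes, zero at the start; "wrist_torque": the same for the moment, N m; "width": finger opening in m; "finger_force": force on a finger pad.
Only numpy, scipy, OpenCV 4.12 (cv2) and the standard library are available. Lean on these libraries where they do the work, as an engineer would, in place of code of your own. Each camera call takes 0.05 s, during which the arm holds its last target. There are 200 camera calls.

## Task

Lift the detector module out of its holder by its ends, put it down on the bare table and take it again by its broad faces, then set it in the station's bay with its round window looking out over the low front lip and push it square and flush into the corner of the back and left fences. Once it is home and let go, press the three keys on the console fully down one at a time, letting each come back up: first the round key, then the square key, then the long bar key. Leave the module flush in its corner, and do not disturb the slide box, the bottle, the lens on its post or the dark block.

Things in the scene. Friction and masses are not known exactly. Their poses are not given: they have to be found in the camera images.
- module_centre (a point): centre (30 mm above the underside) of the loose detector module, an upright aluminium box 46 mm (its x) by 62 mm (its y) by 60 mm tall, about 0.25 kg, with a round black window on the broad -x face. x: through the 46 mm thickness, away from the window; y: along the 62 mm length; z up
- module_window (a point): centre of the round window on the module's broad -x face, 23 mm from its centre line, 32 mm above its underside
- holder: fixed holder of the module: base 74 x 74 x 6 mm and two dividers beside the module's broad faces, 5 mm off, tops 54 mm above the table, so that the module (underside 6, top 66 mm above the table) is gripped by its ends, across its 62 mm, and lifted straight out. Origin on the table under its centre; x across the dividers, y along the slot
- station: fixed station, base plate 140 (x) x 152 (y) x 8 mm; origin on the table near its middle; x away from the robot, y left. On it a bay (x -60 to 56, y -6 to 66 mm, floor 8 mm above the table) between back fence (+x), left fence (+y), key console (y -66 to -6, x -66 to 64 mm), all with tops 62 mm above the table, and a front lip 6 mm thick, top 24 mm above the table
- bay_corner (a point): inner corner of back and left fence at bay floor level (8 mm above the table), axes as the station's. Home: module centre at x -23, y -31, z +30 mm from here, window to -x. The bay is 72 mm wide (y): no finger room at the module's ends; 116 mm deep (x): finger room at its broad faces
- key_round_top (a point): centre of the top face of the round key (26 mm diameter), 10 mm above the console top when up (72 mm above the table); the key goes straight down 6 mm
- key_square_top (a point): centre of the top face of the square key (24 x 24 mm), 10 mm above the console top when up (72 mm above the table); the key goes straight down 6 mm
- key_bar_top (a point): centre of the top face of the long bar key (14 mm along the station's x, 44 mm along its y), 10 mm above the console top when up (72 mm above the table); the key goes straight down 6 mm. The three keys stand in one row on the console along the station's x, about 41 mm apart, in an order that changes
- key_round (a joint): travel of the round key in m: 0 up, 0.006 fully down; spring-returned, about 1.2 N to start and 5 N to hold fully down
- key_square (a joint): travel of the square key in m: 0 up, 0.006 fully down; spring-returned, about 1.2 N to start and 5 N to hold fully down
- key_bar (a joint): travel of the long bar key in m: 0 up, 0.006 fully down; spring-returned, about 1.2 N to start and 5 N to hold fully down
- box_of_slides: bystander: off-white slide box 84 x 57 x 30 mm, origin under its centre
- amber_bottle: bystander: brown bottle with white cap, 38 mm diameter, 87 mm tall, origin under its centre
- lens_on_post: bystander: round lens on a post, 30 x 40 x 76 mm, origin under its centre
- dark_block: bystander: upright square dark block, 12 x 50 x 50 mm, origin under its centre
Things that resemble listed ones, but are neither listed nor needed, are in the scene too. Leave any blue look-alike of the part that bears module_centre alone.

How it is judged:
By the outcome, as a careful person would: the job done as asked, in the order asked, and still so for the second after the job is handed in, with the robot touching nothing.
It also fails if it takes over 58 s, if anything falls off the work surface, if the arm or the gripper's body presses on something with over 40 N, if the wrist force passes 120 N, or if a joint passes its speed limit or range.

## Working session

There is one attempt and no reset: what is moved stays moved. The work goes in short steps, Python scripts to look and compute and a shell command to move; the robot and the scene stay as the last step left them, time stands still between calls to the robot, and variables do not carry over. Pictures are saved under pics/ and viewed, at most 10 in all, crops included, and the job is handed in when it is done.

```bash
mkdir -p pics
python3 - <<'E'
from bench import robot, viewer
import cv2
for n in("scene","top"):
    im=viewer.snapshot(n); cv2.imwrite(f"pics/{n}0.png",cv2.resize(im[:,:,::-1],(800,600),interpolation=cv2.INTER_CUBIC)); cv2.imwrite(f"pics/raw_{n}0.png",im[:,:,::-1])
    c=viewer.calibration(n); print(n,c)
o=robot.get_obs(); print(o["time"],o["tool_pos"],o["ee_rot"],o["width"])
E
```

```text
scene {'fx': 545.1181916255395, 'fy': 545.1181916255395, 'cx': 278.3660601338648, 'cy': 208.77722323458391, 'R': array([[ 0.8956383 , -0.44466016, -0.01045838],
       [-0.34910562, -0.68821299, -0.63599383],
       [ 0.27560353,  0.57327151, -0.77162327]]), 't': array([-0.40796199,  0.35981813,  1.06167993])}
top {'fx': 409.6307873006886, 'fy': 409.6307873006886, 'cx': 276.3167287059889, 'cy': 206.78204126501953, 'R': array([[-5.96873414e-02, -9.98216881e-01, -6.92887365e-04],
       [-9.74683739e-01,  5.84300065e-02, -2.15818310e-01],
       [ 2.15473966e-01, -1.22062751e-02, -9.76433294e-01]]), 't': array([0.22959375, 0.52214248, 0.8019939 ])}
0.1 [ 0.23150617 -0.4983782   0.20443717] [-3.13966380e+00 -2.03822547e-04  4.34749553e-01] 0.0938914851814643
```

View pics/scene0.png

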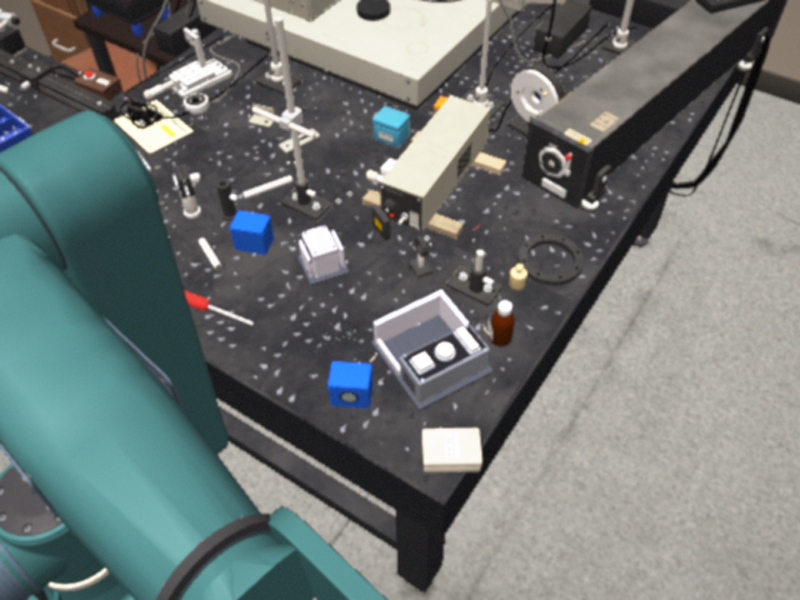

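View pics/top0.png

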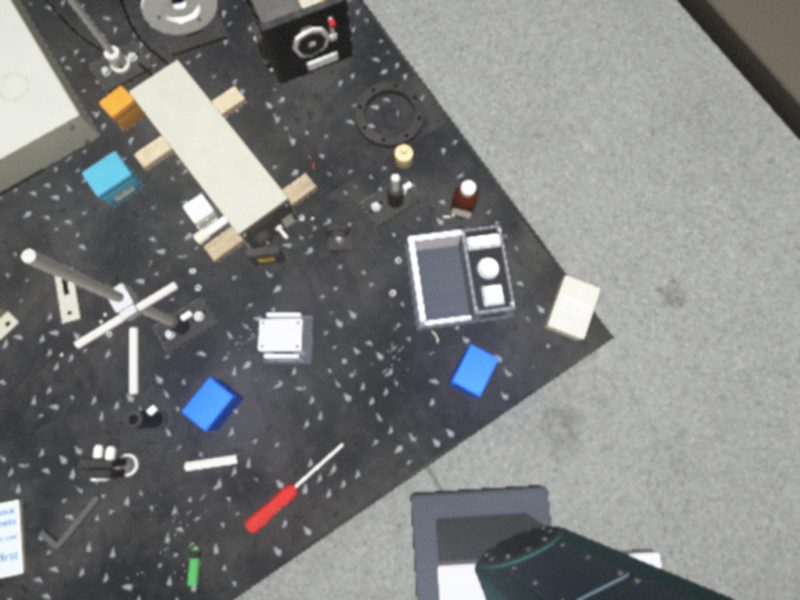

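Scene view: station near (430,345), silver module in its holder near (322,250), and blue look-alikes at (350,385) and (252,232). In the top view the module is near (283,335) and the station near (460,278). I'll enlarge these.

Run:
```python
import cv2,numpy as np
t=cv2.imread("pics/raw_top0.png");s=cv2.imread("pics/raw_scene0.png")
def crop(im,x,y,w,h,k): return cv2.resize(im[y:y+h,x:x+w],(w*k,h*k),interpolation=cv2.INTER_CUBIC)
a=crop(t,280,150,88,88,4)[:300]; 
A=np.zeros((600,800,3),np.uint8)
A[:300,:400]=crop(t,275,155,100,75,4)
A[:300,400:]=crop(t,165,205,50+50,75,4)
A[300:,:400]=crop(s,255,200,100,75,4)
A[300:,400:]=crop(s,195,145,50,37,8)[:300].repeat(1,0) if False else crop(s,190,140,100,75,4)
cv2.imwrite("pics/crops0.png",A)
```

```text
(no output)
```

View pics/crops0.png

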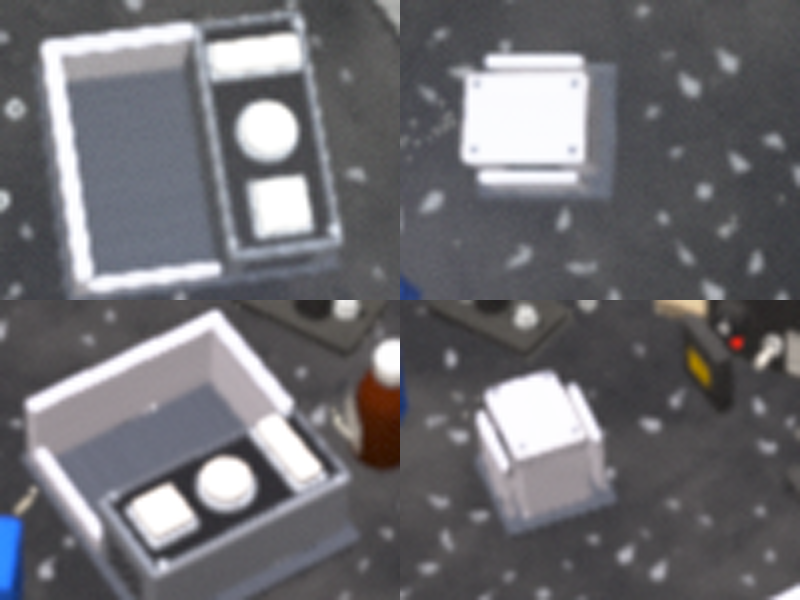

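The crops show the keys running square, round, bar, from nearest to farthest from the robot. The module lies with its 62 mm length roughly along world y, and the holder dividers hide its broad faces. Next I'll fit the poses.

```bash
cat > h.py <<'E'
import numpy as np, cv2
from scipy.optimize import least_squares
from bench import robot, viewer
C={n:viewer.calibration(n) for n in("scene","top")}
def proj(n,X):
    c=C[n];p=np.atleast_2d(X)@c["R"].T+c["t"];return np.c_[c["fx"]*p[:,0]/p[:,2]+c["cx"],c["fy"]*p[:,1]/p[:,2]+c["cy"]]
def ray(n,px,z):
    c=C[n];d=c["R"].T@np.array([(px[0]-c["cx"])/c["fx"],(px[1]-c["cy"])/c["fy"],1]);o=-c["R"].T@c["t"];return o+d*(z-o[2])/d[2]
def raw(u,v,x0,y0,k=4): return (u+.5)/k-.5+x0,(v+.5)/k-.5+y0
def fit(obs,x0):  # obs: (cam,(u,v),local point)
    def w(p,l): 
        c,s=np.cos(p[2]),np.sin(p[2]);return np.array([p[0]+c*l[0]-s*l[1],p[1]+s*l[0]+c*l[1],l[2]])
    r=least_squares(lambda p:np.concatenate([proj(n,w(p,l))[0]-u for n,u,l in obs]),x0,loss="soft_l1");return r.x,r.fun.reshape(-1,2)
def plan(x,y,z,yaw):  # row numbers from current measured pose to target, tool pointing down
    from scipy.spatial.transform import Rotation as Ro
    o=robot.get_obs();A=Ro.from_euler("xyz",o["ee_rot"]);d=A.inv().apply(np.array([x,y,z])-o["tool_pos"])
    B=Ro.from_euler("xyz",[np.pi,0,yaw]);w=(A.inv()*B).as_rotvec();return np.round(np.r_[d/.2,np.degrees(w)/30],3)
E
python3 - <<'E'
from h import *
np.set_printoptions(precision=4,suppress=True)
tp=lambda u,v:np.array(raw(u,v,275,155)); sc=lambda u,v:np.array(raw(u,v-300,255,200))
L=lambda *a:np.array(a)/1000
kt={"bar":(255,57),"round":(266,130),"square":(280,205)}
ks={"bar":(290,450),"round":(226,481),"square":(163,514)}
for k in kt: print(k,ray("top",tp(*kt[k]),.072),ray("scene",sc(*ks[k]),.072))
obs=[("top",tp(338,243),L(-66,-66,62)),("top",tp(303,15),L(64,-66,62)),("top",tp(231,253),L(-66,-6,62)),("top",tp(197,26),L(64,-6,62)),
("scene",sc(155,570),L(-66,-66,62)),("scene",sc(348,478),L(64,-66,62)),("scene",sc(105,496),L(-66,-6,62)),("scene",sc(212,328),L(56,66,62)),
("top",tp(64,52),L(56,66,62))]
p,r=fit(obs,[.55,-.25,0]);print("station",p,np.degrees(p[2]));print(r)
R2=np.array([[np.cos(p[2]),-np.sin(p[2])],[np.sin(p[2]),np.cos(p[2])]])
for k in kt: print(k,(R2.T@((ray("top",tp(*kt[k]),.072)+ray("scene",sc(*ks[k]),.072))[:2]/2-p[:2])))
tm=lambda u,v:np.array(raw(u-400,v,165,205)); sm=lambda u,v:np.array(raw(u-400,v-300,190,140))
obs=[("top",tm(465,71),L(23,31,60+6)),("top",tm(588,71),L(23,-31,66)),("top",tm(585,164),L(-23,-31,66)),("top",tm(462,162),L(-23,31,66)),
("scene",sm(553,372),L(23,31,66)),("scene",sm(590,437),L(23,-31,66)),("scene",sm(513,460),L(-23,-31,66)),("scene",sm(484,392),L(-23,31,66)),]
p,r=fit(obs,[.5,0,0]);print("module",p,np.degrees(p[2]));print(r)
s=np.array(robot.get_obs()["joint_positions"]);print(s)
E
```

```text
bar [0.6053 0.063  0.072 ] [0.6056 0.058  0.072 ]
round [0.5654 0.061  0.072 ] [0.5639 0.0554 0.072 ]
square [0.5251 0.0575 0.072 ] [0.523  0.0515 0.072 ]
station [0.5652 0.0943 0.0602] 3.4510750228127556
[[ 1.6049  0.8699]
 [ 0.4118 -1.2616]
 [-0.2666  1.7773]
 [-0.8163 -0.8145]
 [-0.3887  1.3871]
 [ 1.7985 -0.5001]
 [-1.863   0.0752]
 [ 1.1976 -1.1062]
 [-0.4908  0.0942]]
bar [ 0.0381 -0.0362]
round [-0.0027 -0.036 ]
square [-0.0435 -0.0373]
module [ 0.4855  0.3649 -0.0636] -3.641842999564438
[[ 0.8387  0.6775]
 [ 0.2187  0.7878]
 [ 0.1132 -0.1713]
 [ 0.3741  0.2146]
 [ 0.2726 -0.9946]
 [-0.5958 -0.7968]
 [ 0.9242 -1.0969]
 [ 0.1996 -0.8226]]
[-1.2391  0.0879  1.3721  0.      1.6836 -0.1031]
```

Run:
```python
from h import *
np.set_printoptions(precision=3,suppress=True)
P={n:C[n]["R"] for n in C}
def tri(s,t):
    M=[np.diag([1,1,1])@np.array([[C[n]["fx"],0,C[n]["cx"]],[0,C[n]["fy"],C[n]["cy"]],[0,0,1]])@np.c_[C[n]["R"],C[n]["t"]] for n in("scene","top")]
    X=cv2.triangulatePoints(M[0],M[1],np.array(s)*.7,np.array(t)*.7);X=(X[:3]/X[3]).ravel();return X,proj("scene",X)[0]/.7-s
print(tri((318.,135.),(178.,287.)),tri((250.,105.),(75.,345.)),tri((250.,105.),(178.,287.)),tri((283.,25.),(28.,257.)),tri((300.,205.),(185.,325.)))
print(ray("scene",(305*.7,205*.7),0), ray("top",(185*.7,325*.7),0.01))
print(plan(.4855,.365,.2,-.064), robot.get_obs()["ee_rot"])
```

```text
(array([0.534, 0.461, 0.206]), array([-1.632,  0.595])) (array([0.46 , 0.576, 0.218]), array([ 0.919, -0.25 ])) (array([0.445, 0.41 , 0.346]), array([15.795, -8.058])) (array([0.525, 0.542, 0.37 ]), array([-0.667,  0.265])) (array([0.511, 0.525, 0.003]), array([ 2.397, -0.799]))
[0.515 0.523 0.   ] [0.518 0.521 0.01 ]
[ 2.97  -3.38   0.029 -0.004  0.001  0.953] [-3.14  -0.     0.435]
```

```bash
m="python3 -m handwheel"; 
python3 -m handwheel '[[0.88,-1,0,0,0,0],[0.88,-1,0,0,0,0],[0.88,-1,0,0,0,0],[0.88,-1,0,0,0,0],[0.88,-1,0,0,0,0],[0.88,-1,0,0,0,0],[0.88,-1,0,0,0,0]]' -1
python3 -m handwheel '[[0.88,-1,0,0,0,0],[0.88,-1,0,0,0,0],[0.88,-1,0,0,0,0],[0.88,-1,0,0,0,0],[0.88,-1,0,0,0,0],[0.88,-1,0,0,0,0],[0.88,-1,0,0,0,0]]'
python3 -m handwheel '[[0.88,-1,0,0,0,0.2],[0.88,-1,0,0,0,0.4],[0.88,-1,0,0,0,0.6],[0.88,-1,0,0,0,0.8],[0.88,-1,0,0,0,0.95],[0.88,-1,0,0,0,0.95],[0.88,-1,0,0,0,0.95]]'
python3 -c "
from h import *
print(plan(.4855-.003,.365,.12,-.064), robot.get_obs())"
```

```text
time: 0.68
tool_pos: [0.3075, -0.2391, 0.2053]
ee_rot: [-3.14, -0.001, 0.438]
wrist_force: [-0.1, -0.7, 0.3]
width: 0.0937
finger_force: 0.0
time: 1.27
tool_pos: [0.3825, 0.0166, 0.2051]
ee_rot: [-3.14, -0.001, 0.44]
wrist_force: [-0.4, -0.6, -0.0]
width: 0.0939
finger_force: 0.0
time: 1.85
tool_pos: [0.4577, 0.2699, 0.2048]
ee_rot: [3.141, 0.001, -0.062]
wrist_force: [0.6, 0.1, 0.0]
width: 0.0936
finger_force: 0.0
[ 0.095 -0.483  0.424  0.001  0.001  0.003] {'time': 1.85, 'joint_positions': array([ 4.26193073e-01,  4.62630054e-02,  1.41538713e+00, -1.51702584e-04,
        1.68071694e+00,  2.05924871e+00]), 'qvel': array([ 0.7157077 ,  0.76072091, -0.77773121, -0.01143358,  0.0098522 ,
        0.70651393]), 'joint_torque': array([-9.05812774e-01, -3.52796173e+01, -2.77401906e+01,  2.31341533e-01,
        3.36698745e-02, -4.85705305e-01]), 'tool_pos': array([0.45765385, 0.26988707, 0.20482694]), 'ee_rot': array([ 3.14109608e+00,  6.13099192e-04, -6.22760444e-02]), 'wrist_force': array([0.61123972, 0.07212566, 0.00449008]), 'wrist_torque': array([-0.01881668,  0.01855672, -0.04822011]), 'finger_force': 0.0, 'width': 0.09363652223405247}
```

```bash
python3 -m handwheel '[[0.095,-0.48,0.2,0,0,0],[0.095,-0.48,0.42,0,0,0],[0.095,-0.48,0.42,0,0,0],[0.095,-0.48,0.42,0,0,0],[0.095,-0.48,0.42,0,0,0],[0.095,-0.48,0.42,0,0,0]]'
python3 - <<'E'
from h import *
print(plan(.4825,.365,.025,-.064))
im=np.zeros((600,800,3),np.uint8)
t=viewer.snapshot("top")[:,:,::-1];s=viewer.snapshot("scene")[:,:,::-1]
im[:,:400]=cv2.resize(t[190:290,150:217],(400,600),interpolation=2)
im[:,400:]=cv2.resize(s[110:220,185:258],(400,600),interpolation=2)
cv2.imwrite("pics/pre.png",im)
E
```

```text
time: 2.35
tool_pos: [0.4826, 0.3618, 0.1213]
ee_rot: [3.14, 0.001, -0.062]
wrist_force: [0.3, -0.3, 0.6]
width: 0.0936
finger_force: 0.0
[-0.001 -0.017  0.482  0.003  0.001  0.003]
```

View pics/pre.png

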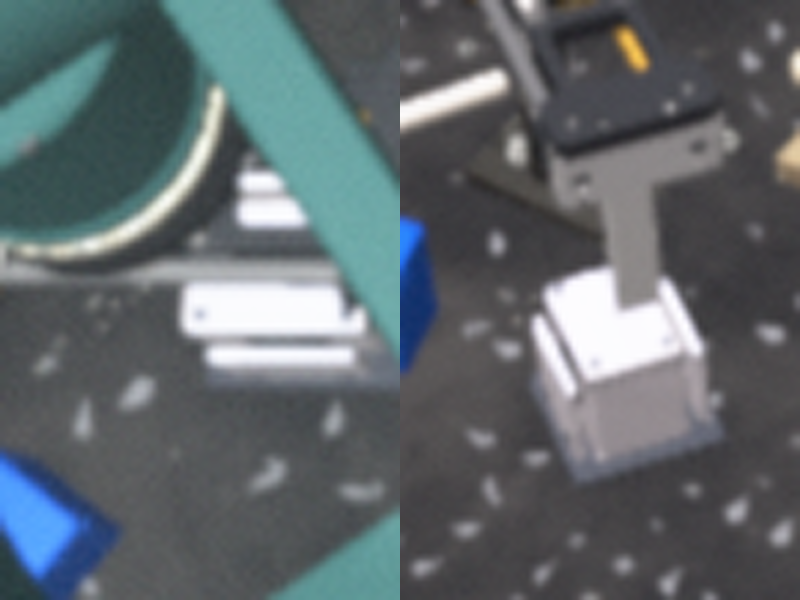

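The picture shows the near finger (scene half, 635,250) centred over the module, with the module's near end at (640,420) and the crossbar tip clear of the body. I'll descend and grip.

```bash
python3 -m handwheel '[[0,-0.015,0.14,0,0,0],[0,-0.015,0.28,0,0,0],[0,-0.015,0.42,0,0,0],[0,-0.015,0.48,0,0,0],[0,-0.015,0.48,0,0,0]]'
python3 -m handwheel '[[0,0,0,0,0,0],[0,0,0,0,0,0],[0,0,0,0,0,0],[0,0,0,0,0,0],[0,0,0,0,0,0],[0,0,0,0,0,0]]' 1
```

```text
time: 2.87
tool_pos: [0.4817, 0.3633, 0.0237]
ee_rot: [3.139, 0.003, -0.064]
wrist_force: [0.5, -0.5, -0.4]
width: 0.094
finger_force: 0.0
time: 3.37
tool_pos: [0.4837, 0.3657, 0.0268]
ee_rot: [-3.141, -0.002, -0.063]
wrist_force: [-0.5, -0.7, 2.6]
width: 0.062
finger_force: 30.0
```

Gripped at 62 mm. Next I'll lift it straight out, pull back and look for the window.

```bash
python3 -m handwheel '[[0,0,-0.1,0,0,0],[0,0,-0.25,0,0,0],[0,0,-0.4,0,0,0],[0,0,-0.5,0,0,0],[0,0,-0.5,0,0,0]]'
python3 -m handwheel '[[-0.2,0.2,0,0,0,0],[-0.4,0.4,0,0,0,0],[-0.4,0.6,0,0,0,0],[-0.4,0.7,0,0,0,0],[-0.4,0.7,0,0,0,0]]'
python3 - <<'E'
from h import *
o=robot.get_obs();print(o["joint_positions"])
s=viewer.snapshot("scene")[:,:,::-1]
u=proj("scene",o["tool_pos"])[0];print(u)
x,y=(u-[50,37]).astype(int)
cv2.imwrite("pics/lift.png",cv2.resize(s[y:y+75,x:x+100],(800,600),interpolation=2))
E
```

```text
time: 3.78
tool_pos: [0.4854, 0.3669, 0.131]
ee_rot: [-3.136, -0.008, -0.062]
wrist_force: [0.6, 0.7, -2.8]
width: 0.062
finger_force: 30.0
time: 4.2
tool_pos: [0.39, 0.2245, 0.1217]
ee_rot: [3.134, 0.007, -0.066]
wrist_force: [-0.4, 1.2, -3.6]
width: 0.0618
finger_force: 30.0
[ 0.39939246 -0.09787056  1.72179523 -0.00397029  1.52706581  2.03651036]
[206.00956646 205.03686477]
```

View pics/lift.png

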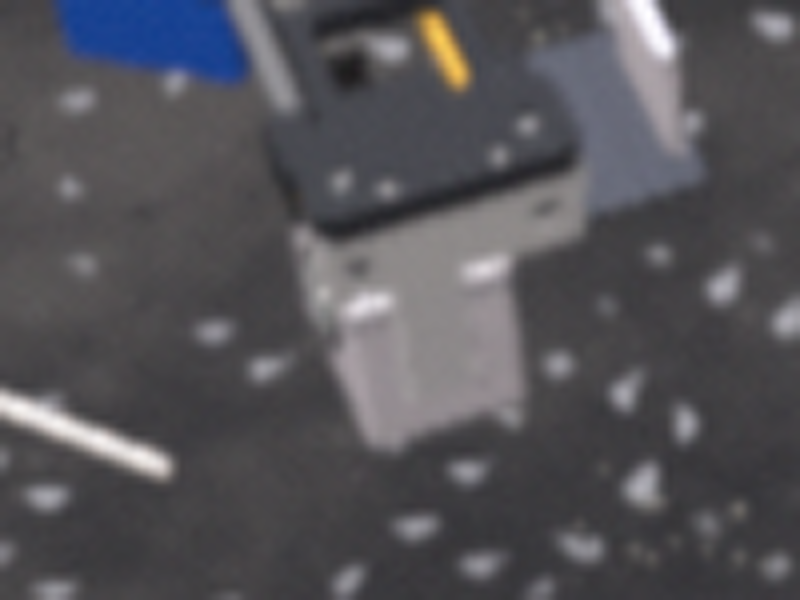

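The lifted module's -x face shows as a thin strip at (355,390) with no dark disc. I'll turn it about 60° toward the camera to be sure, in the direction I'd need anyway.

```bash
python3 -m handwheel '[[0,0,0,0,0,-0.23],[0,0,0,0,0,-0.46],[0,0,0,0,0,-0.69],[0,0,0,0,0,-0.92],[0,0,0,0,0,-1],[0,0,0,0,0,-1]]'
python3 -m handwheel '[[0,0,0,0,0,-0.23],[0,0,0,0,0,-0.46],[0,0,0,0,0,-0.69],[0,0,0,0,0,-0.92],[0,0,0,0,0,-1],[0,0,0,0,0,-1]]'
python3 - <<'E'
from h import *
o=robot.get_obs();print(o["joint_positions"])
s=viewer.snapshot("scene")[:,:,::-1]
for p in((343,445),(475,370),(300,490),(210,403),(430,470)): print(p,ray("top",(p[0]*.7,p[1]*.7),.0))
x,y=156,168
cv2.imwrite("pics/turn.png",cv2.resize(s[y:y+75,x:x+100],(800,600),interpolation=2))
E
```

```text
time: 4.75
tool_pos: [0.3939, 0.2312, 0.1238]
ee_rot: [-3.141, 0.002, 0.462]
wrist_force: [-0.5, 0.0, -4.2]
width: 0.062
finger_force: 30.0
time: 5.25
tool_pos: [0.3941, 0.231, 0.1243]
ee_rot: [-3.141, 0.001, 0.984]
wrist_force: [0.1, 0.5, -3.3]
width: 0.0622
finger_force: 30.0
[ 4.05836599e-01 -9.02463292e-02  1.70953143e+00  1.46823741e-04
  1.52397660e+00  9.92238493e-01]
(343, 445) [0.3251375  0.28749041 0.        ]
(475, 370) [0.4239175  0.08204848 0.        ]
(300, 490) [0.26520513 0.3527856  0.        ]
(210, 403) [0.39841588 0.48509281 0.        ]
(430, 470) [0.28187829 0.16118925 0.        ]
```

View pics/turn.png

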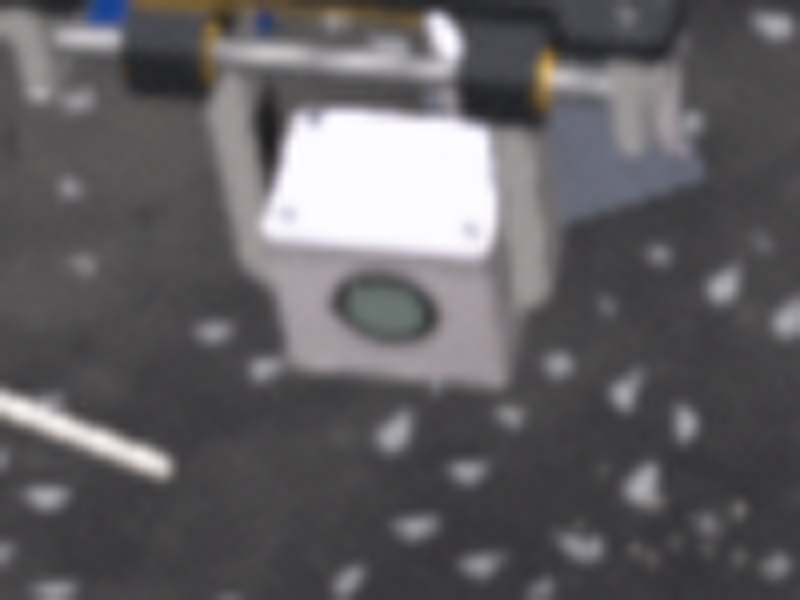

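The window is on this face, at (385,305), so it originally faced -x. I'll set the module down here with a slight shift away from the screwdriver.

```bash
python3 -m handwheel '[[0,0.07,0.12,0,0,0],[0,0.07,0.26,0,0,0],[0,0.07,0.4,0,0,0],[0,0.07,0.47,0,0,0],[0,0.07,0.5,0,0,0],[0,0.07,0.51,0,0,0],[0,0.07,0.515,0,0,0],[0,0.07,0.515,0,0,0]]'
```

```text
time: 5.97
tool_pos: [0.4071, 0.2234, 0.0236]
ee_rot: [3.14, -0.002, 0.984]
wrist_force: [0.5, -0.4, -3.3]
width: 0.0619
finger_force: 30.0
```

```bash
python3 -m handwheel '[[0,0,0.01,0,0,0],[0,0,0.015,0,0,0],[0,0,0.02,0,0,0],[0,0,0.02,0,0,0]]'
```

```text
time: 6.3
tool_pos: [0.4071, 0.2234, 0.0208]
ee_rot: [3.14, -0.002, 0.984]
wrist_force: [-1.4, -1.2, 5.0]
width: 0.062
finger_force: 30.0
```

```bash
python3 -m handwheel '[[0,0,0,0,0,0],[0,0,0,0,0,0],[0,0,0,0,0,0],[0,0,-0.1,0,0,0],[0,0,-0.25,0,0,0],[0,0,-0.33,0,0,0],[0,0,-0.33,0,0,0]]' -1
python3 -m handwheel '[[0,0,0,0,0,-0.23],[0,0,0,0,0,-0.46],[0,0,0,0,0,-0.69],[0,0,0,0,0,-0.92],[0,0,0,0,0,-1]]'
python3 -m handwheel '[[0,0,0,0,0,-0.23],[0,0,0,0,0,-0.46],[0,0,0,0,0,-0.69],[0,0,0,0,0,-0.92],[0,0,0,0,0,-1]]'
python3 -m handwheel '[[0,0,0,0,0,-0.23],[0,0,0,0,0,-0.46],[0,0,0,0,0,-0.69],[0,0,0,0,0,-0.92],[0,0,0,0,0,-1],[0,0,0,0,0,-1]]'
python3 - <<'E'
from h import *
print(plan(.4071,.2234,.025,.984+np.pi/2))
s=viewer.snapshot("scene")[:,:,::-1]
x,y=156,168
cv2.imwrite("pics/regrasp.png",cv2.resize(s[y:y+75,x:x+100],(800,600),interpolation=2))
E
```

```text
time: 6.88
tool_pos: [0.409, 0.2241, 0.0889]
ee_rot: [3.136, -0.007, 0.985]
wrist_force: [0.4, 0.2, 0.3]
width: 0.0942
finger_force: 0.0
time: 7.3
tool_pos: [0.4053, 0.2225, 0.0828]
ee_rot: [-3.14, 0.001, 1.513]
wrist_force: [-0.3, 0.4, -0.4]
width: 0.0942
finger_force: 0.0
time: 7.72
tool_pos: [0.4053, 0.2226, 0.0828]
ee_rot: [-3.139, -0.0, 2.036]
wrist_force: [-0.4, 0.3, 0.6]
width: 0.094
finger_force: 0.0
time: 8.22
tool_pos: [0.4053, 0.2226, 0.0829]
ee_rot: [-3.14, -0.001, 2.556]
wrist_force: [-0.3, -0.2, -1.0]
width: 0.0939
finger_force: 0.0
[-0.006  0.009  0.29  -0.004 -0.002  0.002]
```

View pics/regrasp.png

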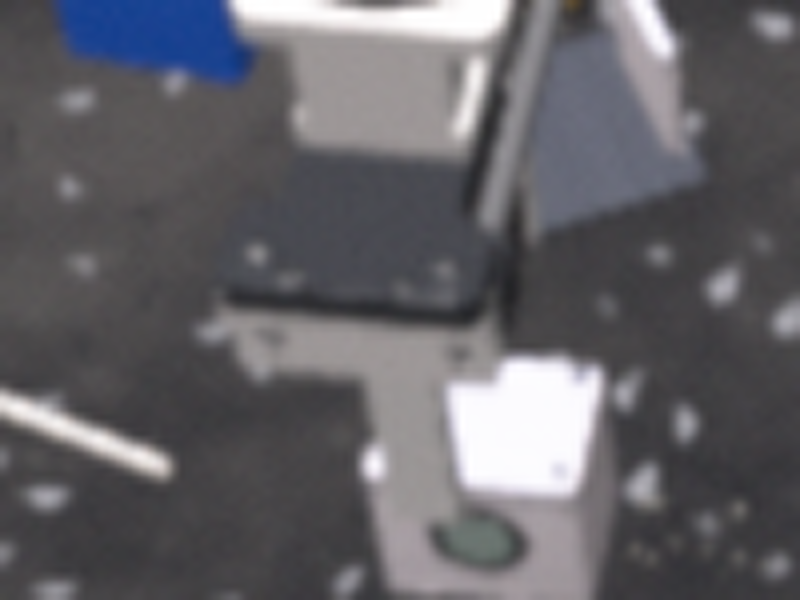

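The module stands upright with its window at about (478,540), and the near finger looks left of the face centre. I'll check that numerically.

Run:
```python
from h import *
np.set_printoptions(precision=4,suppress=True)
cr=lambda u,v:np.array(raw(u,v,156,168,8))
m=.984;ex=np.array([np.cos(m),np.sin(m)]);ey=np.array([-ex[1],ex[0]])
W=ray("scene",cr(479,541),.032)[:2];print("centre from window",W+.023*ex)
T=robot.get_obs()["tool_pos"][:2]
c=np.array([.4053,.2226])
for n,(u,v),l in(("top right front",(577,497),(-23,-31)),("top right back",(605,360),(23,-31))):
    P=ray("scene",cr(u,v),.060)[:2];print(n,P-(l[0]*ex+l[1]*ey)/1000)
# predicted finger tip
print("tip pred crop",(proj("scene",np.r_[c-.053*ex,.083])[0]-[156,168]+.5)*8)
d=W+.023*ex-c;print("offset along module x,y mm",d@ex*1e3,d@ey*1e3)
```

```text
centre from window [0.4072 0.2234]
top right front [0.4067 0.2218]
top right back [0.4082 0.226 ]
tip pred crop [434.1037 522.1132]
offset along module x,y mm 1.7353458854190744 -1.1788341280214039
```

The offset is only 1–2 mm, so it was parallax. I'll descend, grip and lift.

```bash
python3 -m handwheel '[[0,0,0.12,0,0,0],[-0.005,0.005,0.22,0,0,0],[-0.005,0.005,0.28,0,0,0],[-0.005,0.005,0.285,0,0,0],[-0.005,0.005,0.285,0,0,0]]'
python3 -m handwheel '[[0,0,0,0,0,0],[0,0,0,0,0,0],[0,0,0,0,0,0],[0,0,0,0,0,0],[0,0,0,0,0,0],[0,0,0,0,0,0],[0,0,0,0,0,0]]' 1
python3 -m handwheel '[[0,0,-0.1,0,0,0],[0,0,-0.25,0,0,0],[0,0,-0.4,0,0,0],[0,0,-0.5,0,0,0.2],[0,0,-0.5,0,0,0.4],[0,0,-0.5,0,0,0.6],[0,0,-0.5,0,0,0.8],[0,0,-0.5,0,0,1],[0,0,-0.5,0,0,1]]'
python3 - <<'E'
from h import *
p=[.5652,.0943,.0602];c,s=np.cos(p[2]),np.sin(p[2]);l=np.array([-.004,.030])
X=np.array([p[0]+c*l[0]-s*l[1],p[1]+s*l[0]+c*l[1]]);print(X,plan(X[0],X[1],.125,p[2]+np.pi/2),robot.get_obs()["tool_pos"])
E
```

```text
time: 8.68
tool_pos: [0.4064, 0.2228, 0.0262]
ee_rot: [-3.139, -0.002, 2.555]
wrist_force: [0.3, 0.5, -0.7]
width: 0.094
finger_force: 0.0
time: 9.27
tool_pos: [0.4075, 0.2232, 0.0277]
ee_rot: [3.141, 0.0, 2.555]
wrist_force: [-0.0, -0.2, 0.6]
width: 0.0504
finger_force: 0.0
time: 10.02
tool_pos: [0.4067, 0.2229, 0.1265]
ee_rot: [-3.14, -0.0, 2.03]
wrist_force: [0.2, 0.0, -3.1]
width: 0.0461
finger_force: 30.0
[0.55940234 0.124005  ] [-0.782  0.465  0.006 -0.004  0.001  0.762] [0.4067334  0.22288945 0.12645993]
```

```bash
python3 -m handwheel '[[-0.15,0.09,-0.03,0,0,0.2],[-0.3,0.18,-0.05,0,0,0.4],[-0.48,0.28,-0.05,0,0,0.6],[-0.64,0.38,-0.05,0,0,0.76],[-0.78,0.465,-0.05,0,0,0.76],[-0.78,0.465,-0.05,0,0,0.76],[-0.78,0.465,-0.05,0,0,0.76]]'
python3 - <<'E'
from h import *
o=robot.get_obs();print(o["tool_pos"],o["joint_positions"])
s=viewer.snapshot("scene")[:,:,::-1];t=viewer.snapshot("top")[:,:,::-1]
im=np.zeros((600,800,3),np.uint8)
im[:,:500]=cv2.resize(s[165:285,255:355],(500,600),interpolation=2)
im[:,500:]=cv2.resize(t[140:240,275:375],(300,300),interpolation=2).repeat(2,0)[:600] if 0 else 0
im[:300,500:]=cv2.resize(t[140:240,275:375],(300,300),interpolation=2)
cv2.imwrite("pics/over.png",im);cv2.imwrite("pics/raw_over.png",s)
E
```

```text
time: 10.6
tool_pos: [0.5605, 0.1236, 0.1358]
ee_rot: [-3.138, 0.0, 1.634]
wrist_force: [-0.9, 0.1, -2.9]
width: 0.0457
finger_force: 30.0
[0.56045724 0.12355574 0.13577991] [1.18111348e-01 1.65957757e-01 1.42150973e+00 1.49345474e-04
 1.55730042e+00 5.53378570e-02]
```

View pics/over.png

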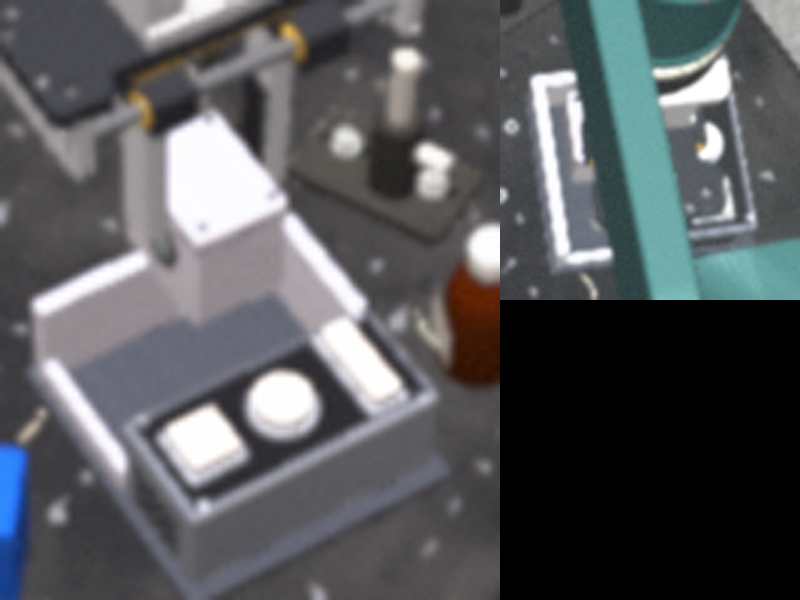

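Run:
```python
from h import *
np.set_printoptions(precision=4,suppress=True)
sc=lambda u,v:np.array(raw(u,v-300,255,200)); s5=lambda u,v:np.array(raw(u,v,255,165,5))
L=lambda *a:np.array(a)/1000
obs=[("scene",sc(155,570),L(-66,-66,62)),("scene",sc(348,478),L(64,-66,62)),("scene",sc(105,496),L(-66,-6,62)),("scene",sc(212,328),L(56,66,62)),
("scene",s5(200,513),L(-66,-66,62)),("scene",s5(437,395),L(64,-66,62)),("scene",s5(132,424),L(-66,-6,62))]
p,r=fit(obs,[.55,.1,.06]);print("station(scene)",p);print(r)
o=robot.get_obs();yaw=o["ee_rot"][2]-np.pi/2
pts=[(s5(202,245),(-23,-31,60)),(s5(286,203),(23,-31,60)),(s5(208,114),(23,31,60)),(s5(199,328),(-23,-31,0)),(s5(281,286),(23,-31,0))]
def f(q):
    c,s=np.cos(q[3]),np.sin(q[3]);return np.concatenate([proj("scene",np.array([q[0]+(c*l[0]-s*l[1])/1e3,q[1]+(s*l[0]+c*l[1])/1e3,q[2]+l[2]/1e3]))[0]-u for u,l in pts])
q=least_squares(f,[.56,.124,.1,yaw]);print("module",q.x,yaw);print(q.fun.reshape(-1,2))
c,s=np.cos(p[2]),np.sin(p[2]);d=q.x[:2]-p[:2];print("module in station",c*d[0]+s*d[1],-s*d[0]+c*d[1])
```

```text
station(scene) [0.5652 0.0944 0.0759]
[[ 0.2454  1.4894]
 [ 1.8939 -1.0471]
 [-1.6172  0.3503]
 [ 0.5956 -1.2127]
 [-0.9796  1.4144]
 [ 1.5189 -0.5221]
 [-1.7422 -0.4247]]
module [0.5767 0.1549 0.0511 0.1117] 0.06460069214434583
[[-0.2706  0.1671]
 [ 0.0696 -0.2415]
 [ 0.1046  0.1957]
 [-0.0042  0.0825]
 [ 0.1109 -0.2062]]
module in station 0.01607043137983977 0.05939946524366991
```

Run:
```python
from h import *
np.set_printoptions(precision=4,suppress=True)
s5=lambda u,v:np.array(raw(u,v,255,165,5))
o=robot.get_obs();yaw=o["ee_rot"][2]-np.pi/2;T=o["tool_pos"]
pts=[(s5(202,245),(-23,-31,60)),(s5(286,203),(23,-31,60)),(s5(208,114),(23,31,60)),(s5(199,328),(-23,-31,0)),(s5(281,286),(23,-31,0))]
def f(q):  # q: dy along pads, z, shrink
    c,s=np.cos(yaw),np.sin(yaw);out=[]
    for u,l in pts:
        a=np.array([l[0],l[1],l[2]-30])*q[2]/1e3; a[1]+=q[0]
        out.append(proj("scene",np.array([T[0]+c*a[0]-s*a[1],T[1]+s*a[0]+c*a[1],q[1]+.03+a[2]]))[0]-u)
    return np.concatenate(out)
q=least_squares(f,[0,.1,1]);print(q.x,"underside below TCP",T[2]-q.x[1]);print(q.fun.reshape(-1,2))
# scaled station fit
def g(p):
    c,s=np.cos(p[2]),np.sin(p[2]);out=[]
    tp=lambda u,v:np.array(raw(u,v,275,155)); sc=lambda u,v:np.array(raw(u,v-300,255,200))
    for n,u,l in [("top",tp(338,243),(-66,-66)),("top",tp(303,15),(64,-66)),("top",tp(231,253),(-66,-6)),("top",tp(197,26),(64,-6)),("scene",sc(155,570),(-66,-66)),("scene",sc(348,478),(64,-66)),("scene",sc(105,496),(-66,-6)),("scene",s5(200,513),(-66,-66)),("scene",s5(437,395),(64,-66)),("scene",s5(132,424),(-66,-6))]:
        a=[-1+(l[0]+1)*p[3],-36+(l[1]+36)*p[3]]; a=np.array(a)/1e3
        out.append(proj(n,np.array([p[0]+c*a[0]-s*a[1],p[1]+s*a[0]+c*a[1],.062]))[0]-u)
    return np.concatenate(out)
p=least_squares(g,[.565,.094,.06,1]);print("station",p.x);print(p.fun.reshape(-1,2))
```

```text
[-0.0035  0.0974  0.9496] underside below TCP 0.03905651405718295
[[-0.7886 -0.1156]
 [ 0.0482  0.1355]
 [ 1.1829  0.0904]
 [-0.5021 -0.2352]
 [ 0.0919  0.1274]]
station [0.5655 0.0943 0.057  0.95  ]
[[ 0.5327 -0.6154]
 [ 0.0473  0.1859]
 [ 0.1006  0.0288]
 [ 0.1727  0.3956]
 [ 0.5558  0.1465]
 [ 0.2959 -0.3305]
 [-0.1684 -0.1724]
 [-0.6692  0.0715]
 [-0.0791  0.1945]
 [-0.2934 -0.9474]]
```

The module is held high, with its underside about 38 mm below the TCP, and lines up with the bay. I'll descend in stages and watch the force.

```bash
python3 -m handwheel '[[0.015,0,0.05,0,0,0],[0.015,0,0.15,0,0,0],[0.015,0,0.2,0,0,0],[0.015,0,0.24,0,0,0],[0.015,0,0.27,0,0,0],[0.015,0,0.27,0,0,0]]'
python3 -m handwheel '[[0,0,0.03,0,0,0],[0,0,0.06,0,0,0],[0,0,0.09,0,0,0],[0,0,0.11,0,0,0],[0,0,0.11,0,0,0]]'
```

```text
time: 11.2
tool_pos: [0.5585, 0.1281, 0.0817]
ee_rot: [-3.139, 0.0, 1.635]
wrist_force: [-0.1, 0.0, -1.9]
width: 0.0455
finger_force: 30.0
time: 11.62
tool_pos: [0.5591, 0.1276, 0.0601]
ee_rot: [-3.139, 0.0, 1.634]
wrist_force: [-0.1, -0.4, -2.8]
width: 0.0456
finger_force: 30.0
```

```bash
python3 -m handwheel '[[0,0,0.015,0,0,0],[0,0,0.03,0,0,0],[0,0,0.045,0,0,0],[0,0,0.055,0,0,0],[0,0,0.055,0,0,0]]'
python3 -m handwheel '[[0,0,0.01,0,0,0],[0,0,0.015,0,0,0],[0,0,0.015,0,0,0]]'
```

```text
time: 12.03
tool_pos: [0.5595, 0.1277, 0.0498]
ee_rot: [-3.141, 0.0, 1.634]
wrist_force: [0.0, -0.4, -3.0]
width: 0.0462
finger_force: 30.0
time: 12.28
tool_pos: [0.5598, 0.1278, 0.0472]
ee_rot: [-3.141, 0.0, 1.634]
wrist_force: [0.9, 0.6, -3.2]
width: 0.0456
finger_force: 30.0
```

```bash
python3 -m handwheel '[[0,0,0.01,0,0,0],[0,0,0.015,0,0,0],[0,0,0.015,0,0,0]]'
python3 -m handwheel '[[0,0,0.01,0,0,0],[0,0,0.015,0,0,0],[0,0,0.015,0,0,0]]'
```

```text
time: 12.53
tool_pos: [0.5603, 0.1278, 0.0457]
ee_rot: [3.14, 0.0, 1.634]
wrist_force: [-2.2, -1.2, 2.8]
width: 0.0456
finger_force: 30.0
time: 12.78
tool_pos: [0.5603, 0.1278, 0.0456]
ee_rot: [3.14, 0.0, 1.634]
wrist_force: [-7.6, -2.0, 14.9]
width: 0.0458
finger_force: 30.0
```

```bash
python3 -m handwheel '[[0,0,-0.015,0,0,0],[0,0,-0.015,0,0,0]]'
python3 -m handwheel '[[0.005,0,0,0,0,0],[0.01,0,0,0,0,0],[0.015,0,0,0,0,0],[0.015,0,0,0,0,0]]'
python3 -m handwheel '[[0.005,0,0,0,0,0],[0.01,0,0,0,0,0],[0.01,0,0,0,0,0]]'
```

```text
time: 12.95
tool_pos: [0.5608, 0.1279, 0.0457]
ee_rot: [3.139, 0.0, 1.634]
wrist_force: [-1.7, -0.2, 5.9]
width: 0.046
finger_force: 30.0
time: 13.28
tool_pos: [0.561, 0.1294, 0.0457]
ee_rot: [3.139, 0.003, 1.634]
wrist_force: [-1.6, -3.8, 6.3]
width: 0.0459
finger_force: 30.0
time: 13.53
tool_pos: [0.5611, 0.1296, 0.0458]
ee_rot: [3.139, 0.007, 1.633]
wrist_force: [-1.3, -6.4, 6.3]
width: 0.046
finger_force: 30.0
```

The module has reached the left fence at about 6 N. I'll open partly, rise, close, and go in front of the window face.

```bash
python3 -m handwheel '[[0,0,0,0,0,0],[0,0,0,0,0,0],[0,0,0,0,0,0],[0,0,-0.1,0,0,0],[0,0,-0.2,0,0,0],[0,0,-0.25,0,0,0],[0,0,-0.25,0,0,0]]' -0.5
python3 -m handwheel '[[0,-0.1,0,0,0,0],[0,-0.22,0,0,0,0],[0,-0.22,0,0,0,0],[0,-0.22,0,0,0,0],[0,-0.22,0,0,0,0],[0,-0.22,0,0,0,0],[0,-0.22,0,0,0,0],[0,-0.22,0,0,0,0]]' 1
python3 - <<'E'
from h import *
o=robot.get_obs();print(o["width"],o["tool_pos"])
s=viewer.snapshot("scene")[:,:,::-1]
cv2.imwrite("pics/placed.png",cv2.resize(s[165:285,255:355],(500,600),interpolation=2))
p=[.5655,.0943,.057];c,q=np.cos(p[2]),np.sin(p[2])
l=np.array([-.046,.034]);X=np.array([p[0]+c*l[0]-q*l[1],p[1]+q*l[0]+c*l[1]]);print(X,plan(X[0],X[1],.03,p[2]+np.pi/2))
E
```

```text
time: 14.12
tool_pos: [0.5615, 0.1335, 0.0973]
ee_rot: [3.136, -0.001, 1.634]
wrist_force: [-0.3, 0.4, 0.4]
width: 0.0703
finger_force: 0.0
time: 14.78
tool_pos: [0.5163, 0.13, 0.0943]
ee_rot: [3.142, 0.0, 1.634]
wrist_force: [-0.2, 0.3, -0.1]
width: 0.0208
finger_force: 0.0
0.02083627214697124 [0.51628431 0.13003946 0.09430689]
[0.51763776 0.1256242 ] [-0.022  0.006  0.322  0.     0.     0.011]
```

View pics/placed.png

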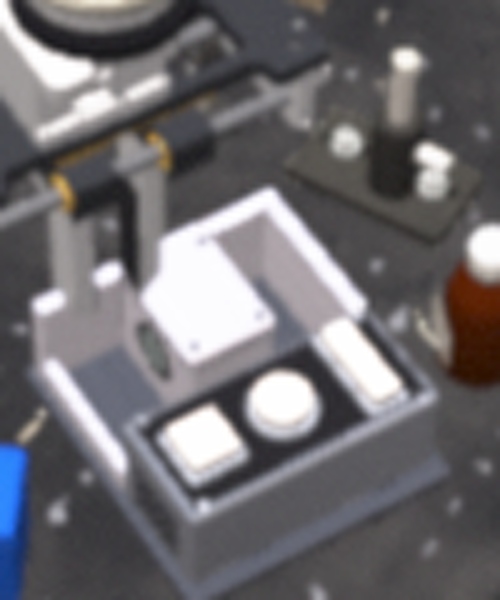

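The module sits against the left fence, its window at (150,345) facing the lip. I'll finish closing, descend in front of it and push +x.

```bash
python3 -m handwheel '[[-0.02,0,0,0,0,0],[-0.02,0,0,0,0,0],[-0.02,0,0,0,0,0],[-0.02,0,0.1,0,0,0],[-0.02,0,0.22,0,0,0],[-0.02,0,0.3,0,0,0],[-0.02,0,0.32,0,0,0],[-0.02,0,0.32,0,0,0]]'
python3 -m handwheel '[[0,0.04,0,0,0,0],[0,0.08,0,0,0,0],[0,0.11,0,0,0,0],[0,0.14,0,0,0,0],[0,0.14,0,0,0,0]]'
```

```text
time: 15.5
tool_pos: [0.5147, 0.1258, 0.0289]
ee_rot: [-3.138, 0.0, 1.634]
wrist_force: [-0.3, 0.0, 0.4]
width: 0.0002
finger_force: 0.0
time: 15.92
tool_pos: [0.546, 0.1279, 0.0313]
ee_rot: [3.139, -0.0, 1.634]
wrist_force: [0.7, 0.2, -0.2]
width: 0.0006
finger_force: 0.0
```

```bash
python3 -m handwheel '[[0,0.02,0,0,0,0],[0,0.04,0,0,0,0],[0,0.05,0,0,0,0],[0,0.05,0,0,0,0]]'
python3 -m handwheel '[[0,0.01,0,0,0,0],[0,0.02,0,0,0,0],[0,0.03,0,0,0,0],[0,0.03,0,0,0,0]]'
python3 -m handwheel '[[0,0.01,0,0,0,0],[0,0.015,0,0,0,0],[0,0.02,0,0,0,0],[0,0.02,0,0,0,0]]'
```

```text
time: 16.25
tool_pos: [0.5543, 0.1285, 0.0306]
ee_rot: [3.141, 0.0, 1.634]
wrist_force: [-1.4, 0.0, 0.5]
width: 0.0002
finger_force: 0.8
time: 16.58
tool_pos: [0.5595, 0.1286, 0.0302]
ee_rot: [-3.14, 0.001, 1.634]
wrist_force: [-3.4, -1.1, 1.3]
width: 0.0003
finger_force: 1.8
time: 16.92
tool_pos: [0.5594, 0.1283, 0.0302]
ee_rot: [-3.131, 0.001, 1.634]
wrist_force: [-13.9, -2.9, 9.4]
width: 0.0003
finger_force: 7.2
```

Back fence reached at about 14 N. While pressing I'll drag gently toward the left fence, then ease off and look.

```bash
python3 -m handwheel '[[0.01,0,0,0,0,0],[0.02,0,0,0,0,0],[0.03,0,0,0,0,0],[0.03,0,0,0,0,0]]'
python3 -m handwheel '[[-0.02,0.01,0,0,0,0],[-0.02,0.01,0,0,0,0]]'
python3 -m handwheel '[[0,-0.03,0,0,0,0],[0,-0.12,0,0,0,0],[0,-0.15,0,0,0,0],[0,-0.15,-0.15,0,0,0],[0,-0.15,-0.3,0,0,0],[0,-0.15,-0.4,0,0,0],[0,-0.15,-0.4,0,0,0]]'
python3 -m handwheel '[[-0.2,0,0,0,0,0],[-0.4,0,0,0,0,0],[-0.6,0,0,0,0,0],[-0.6,-0.3,0,0,0,0],[-0.6,-0.5,0,0,0,0],[-0.6,-0.5,0,0,0,0],[-0.6,-0.5,0,0,0,0]]'
python3 - <<'E'
from h import *
s=viewer.snapshot("scene")[:,:,::-1];t=viewer.snapshot("top")[:,:,::-1]
cv2.imwrite("pics/raw_s5.png",s);cv2.imwrite("pics/raw_t5.png",t)
im=np.zeros((600,800,3),np.uint8)
im[:,:400]=cv2.resize(s[190:265,270:320],(400,600),interpolation=2)
im[:,400:]=cv2.resize(t[150:225,278:328],(400,600),interpolation=2)
cv2.imwrite("pics/home.png",im)
E
```

```text
time: 17.25
tool_pos: [0.5588, 0.1317, 0.0293]
ee_rot: [-3.13, 0.006, 1.633]
wrist_force: [-12.7, -8.7, 6.3]
width: 0.0004
finger_force: 6.8
time: 17.42
tool_pos: [0.559, 0.1312, 0.0292]
ee_rot: [-3.126, -0.001, 1.634]
wrist_force: [-17.8, -0.0, 9.1]
width: 0.0003
finger_force: 9.1
time: 18.0
tool_pos: [0.5401, 0.1299, 0.1166]
ee_rot: [3.128, -0.001, 1.634]
wrist_force: [-0.1, -0.0, 0.6]
width: 0.0004
finger_force: 0.0
time: 18.58
tool_pos: [0.4405, 0.0029, 0.1087]
ee_rot: [-3.139, -0.0, 1.632]
wrist_force: [-0.4, 0.3, 0.9]
width: 0.0005
finger_force: 0.0
```

View pics/home.png

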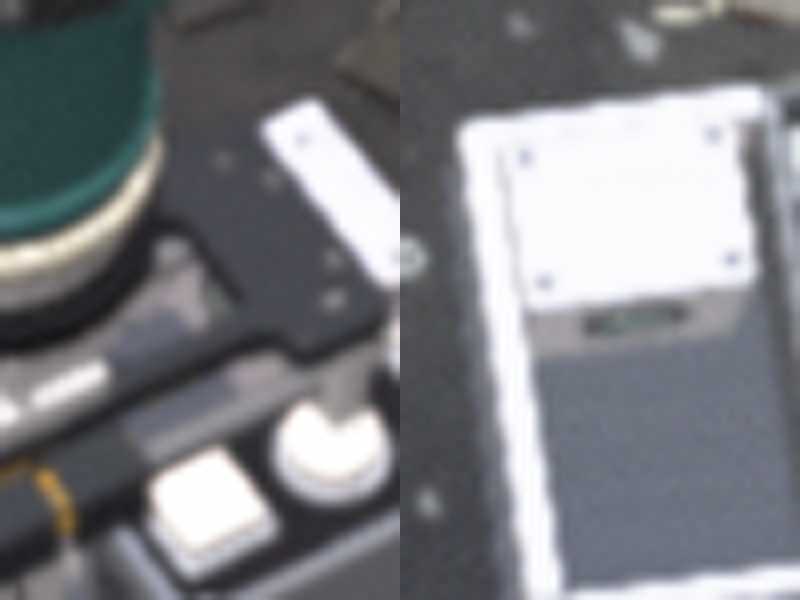

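The module is home in the corner, its window facing the lip; in the top half a thin grey line shows along the left edge (505–530, 140–300). To be sure, I'll push its exposed top edge toward the left fence from above the console, between the keys.

Run:
```python
from h import *
p=[.5655,.0943,.057];c,q=np.cos(p[2]),np.sin(p[2])
for l in((.016,-.010,.0645),(-.0435,-.0362,.09),(-.0027,-.0362,.09),(.0381,-.0362,.09)):
    X=np.array([p[0]+c*l[0]-q*l[1],p[1]+q*l[0]+c*l[1]]);print(X,plan(X[0],X[1],l[2],1.632))
```

```text
[0.58204371 0.08522775] [0.367 0.714 0.229 0.003 0.001 0.003]
[0.52413293 0.05568063] [0.237 0.416 0.101 0.003 0.001 0.003]
[0.56486667 0.05800497] [0.236 0.62  0.101 0.003 0.001 0.003]
[0.60560041 0.06032932] [0.235 0.824 0.102 0.003 0.001 0.003]
```

```bash
python3 -m handwheel '[[0.1,0.18,0,0,0,0],[0.2,0.36,0,0,0,0],[0.29,0.54,0,0,0,0],[0.367,0.714,0,0,0,0],[0.367,0.714,0.1,0,0,0],[0.367,0.714,0.18,0,0,0],[0.367,0.714,0.2,0,0,0],[0.367,0.714,0.2,0,0,0],[0.367,0.714,0.2,0,0,0]]'
python3 -c "
from h import *
o=robot.get_obs();print(o['tool_pos'],o['wrist_force'])"
```

```text
time: 19.43
tool_pos: [0.5821, 0.0856, 0.0704]
ee_rot: [3.141, 0.0, 1.634]
wrist_force: [0.4, 1.4, 0.5]
width: 0.0007
finger_force: 0.0
[0.58206995 0.08562264 0.07039918] [0.36115932 1.39508033 0.46687135]
```

```bash
python3 -m handwheel '[[0,0,0.015,0,0,0],[0,0,0.028,0,0,0],[0,0,0.028,0,0,0]]'
python3 -m handwheel '[[0.01,0,0,0,0,0],[0.02,0,0,0,0,0],[0.025,0,0,0,0,0],[0.025,0,0,0,0,0]]'
python3 -m handwheel '[[0.01,0,0,0,0,0],[0.01,0,0,0,0,0]]'
```

```text
time: 19.68
tool_pos: [0.5816, 0.0853, 0.0654]
ee_rot: [3.14, 0.0, 1.633]
wrist_force: [1.0, 0.5, -0.4]
width: 0.0004
finger_force: 0.0
time: 20.02
tool_pos: [0.5811, 0.0899, 0.0654]
ee_rot: [3.141, 0.002, 1.634]
wrist_force: [-1.1, -3.5, 1.5]
width: 0.0001
finger_force: 1.3
time: 20.18
tool_pos: [0.5812, 0.0907, 0.0654]
ee_rot: [3.141, 0.004, 1.633]
wrist_force: [0.8, -5.8, 1.8]
width: 0.0006
finger_force: 2.9
```

```bash
python3 -m handwheel '[[0.01,0,0,0,0,0],[0.015,0,0,0,0,0],[0.015,0,0,0,0,0]]'
python3 -m handwheel '[[-0.03,0,0,0,0,0],[-0.06,0,0,0,0,0],[-0.06,0,-0.05,0,0,0],[-0.06,0,-0.1,0,0,0],[-0.06,0,-0.1,0,0,0],[-0.06,0,-0.1,0,0,0]]'
python3 - <<'E'
from h import *
for X in((.5241,.0557),(.5649,.0580),(.6056,.0603)): print(plan(*X,.085,1.632))
E
```

```text
time: 20.43
tool_pos: [0.5812, 0.0909, 0.0654]
ee_rot: [3.141, 0.009, 1.633]
wrist_force: [0.5, -11.1, 3.4]
width: 0.0002
finger_force: 5.6
time: 20.93
tool_pos: [0.5826, 0.0841, 0.0867]
ee_rot: [3.138, -0.0, 1.634]
wrist_force: [0.2, 1.0, -0.0]
width: 0.0003
finger_force: 0.0
[-0.123 -0.301  0.007  0.007 -0.001  0.004]
[-0.125 -0.097  0.008  0.007 -0.001  0.004]
[-0.126  0.107  0.009  0.007 -0.001  0.004]
```

Firm at 11 N, so the module is home. Now I'll press the round key.

```bash
python3 -m handwheel '[[-0.07,-0.05,0,0,0,0],[-0.125,-0.097,0,0,0,0],[-0.125,-0.097,0,0,0,0],[-0.125,-0.097,0.04,0,0,0],[-0.125,-0.097,0.07,0,0,0],[-0.125,-0.097,0.09,0,0,0],[-0.125,-0.097,0.1,0,0,0],[-0.125,-0.097,0.1,0,0,0]]'
python3 -m handwheel '[[0,0,0.01,0,0,0],[0,0,0.015,0,0,0],[0,0,0.015,0,0,0]]'
```

```text
time: 21.6
tool_pos: [0.5641, 0.0575, 0.0662]
ee_rot: [3.141, 0.0, 1.634]
wrist_force: [-3.0, -1.2, 8.1]
width: 0.0001
finger_force: 3.9
time: 21.85
tool_pos: [0.5642, 0.0575, 0.066]
ee_rot: [3.14, 0.001, 1.634]
wrist_force: [-6.5, -1.8, 18.4]
width: 0.0004
finger_force: 9.0
```

Bottomed out at z = 0.066 with 18 N. I'll release it and do the square key the same way, from a command 3 mm shallower.

```bash
python3 -m handwheel '[[0,0,-0.05,0,0,0],[0,0,-0.11,0,0,0],[0,0,-0.11,0,0,0],[0,-0.1,-0.11,0,0,0],[0,-0.204,-0.11,0,0,0],[0,-0.204,-0.11,0,0,0],[0,-0.204,-0.11,0,0,0]]'
python3 -m handwheel '[[0,0,0.04,0,0,0],[0,0,0.07,0,0,0],[0,0,0.09,0,0,0],[0,0,0.105,0,0,0],[0,0,0.105,0,0,0],[0,0,0.105,0,0,0]]'
```

```text
time: 22.43
tool_pos: [0.5224, 0.0549, 0.0831]
ee_rot: [-3.141, -0.0, 1.634]
wrist_force: [0.1, 1.0, -0.6]
width: 0.0005
finger_force: 0.0
time: 22.93
tool_pos: [0.5244, 0.0548, 0.066]
ee_rot: [3.139, 0.0, 1.634]
wrist_force: [-4.3, 0.3, 14.7]
width: 0.0003
finger_force: 7.5
```

Square key fully down. Release it and press the bar key, 81.6 mm further in +x.

```bash
python3 -m handwheel '[[0,0,-0.05,0,0,0],[0,0,-0.11,0,0,0],[0,0,-0.15,0,0,0],[0,0.15,-0.15,0,0,0],[0,0.3,-0.15,0,0,0],[0,0.408,-0.15,0,0,0],[0,0.408,-0.15,0,0,0],[0,0.408,-0.11,0,0,0],[0,0.408,-0.11,0,0,0]]'
python3 -m handwheel '[[0,0,0.04,0,0,0],[0,0,0.07,0,0,0],[0,0,0.09,0,0,0],[0,0,0.105,0,0,0],[0,0,0.105,0,0,0],[0,0,0.105,0,0,0]]'
```

```text
time: 23.68
tool_pos: [0.6025, 0.0598, 0.0824]
ee_rot: [-3.137, -0.0, 1.634]
wrist_force: [-0.9, -0.3, -0.1]
width: 0.0004
finger_force: 0.0
time: 24.18
tool_pos: [0.6036, 0.0599, 0.0662]
ee_rot: [-3.141, 0.0, 1.634]
wrist_force: [-4.2, -0.6, 9.3]
width: 0.0003
finger_force: 4.8
```

```bash
python3 -m handwheel '[[0,0,0.007,0,0,0],[0,0,0.012,0,0,0],[0,0,0.012,0,0,0]]'
python3 -m handwheel '[[0,0,-0.06,0,0,0],[0,0,-0.2,0,0,0],[0,0,-0.4,0,0,0],[-0.15,-0.2,-0.5,0,0,0],[-0.3,-0.4,-0.5,0,0,0],[-0.5,-0.6,-0.5,0,0,0],[-0.7,-0.8,-0.5,0,0,0],[-0.8,-1,-0.5,0,0,0],[-0.8,-1,-0.5,0,0,0],[-0.8,-1,-0.5,0,0,0]]'
python3 - <<'E'
from h import *
t=viewer.snapshot("top")[:,:,::-1].astype(float);a=cv2.imread("pics/raw_t5.png").astype(float);cv2.imwrite("pics/raw_t6.png",t)
z=cv2.imread("pics/raw_top0.png").astype(float)
# module lid mean-shift vs earlier home picture, and bystander regions vs start
for n,A,(x,y,w,h) in(("lid",a,(288,158,38,34)),("slidebox",z,(380,190,45,52)),("bottle",z,(312,122,26,30)),("lens/post",z,(250,115,50,40)),("darkblock",z,(165,165,85,25))):
    f=lambda I:np.float64(cv2.cvtColor(np.uint8(I[y:y+h,x:x+w]),cv2.COLOR_BGR2GRAY))
    s,r=cv2.phaseCorrelate(f(A),f(t),cv2.createHanningWindow((w,h),cv2.CV_64F));print(n,np.round(s,2),round(r,2),"absdiff",round(np.abs(f(A)-f(t)).mean(),1))
E
```

```text
time: 24.43
tool_pos: [0.6036, 0.0599, 0.066]
ee_rot: [3.141, 0.0, 1.634]
wrist_force: [-8.5, -0.4, 16.9]
width: 0.0005
finger_force: 8.5
time: 25.27
tool_pos: [0.4109, -0.1147, 0.1612]
ee_rot: [-3.14, 0.002, 1.63]
wrist_force: [1.3, 0.2, 0.4]
width: 0.0002
finger_force: 0.0
lid [-0.32 -0.11] 0.89 absdiff 3.6
slidebox [0.53 0.22] 0.93 absdiff 4.6
bottle [ 0.55 -0.05] 0.87 absdiff 3.1
lens/post [-0.03 -0.01] 0.92 absdiff 3.1
darkblock [-0.07  0.48] 1.04 absdiff 4.9[ WARN:0@0.669] global loadsave.cpp:1063 imwrite_ Unsupported depth image for selected encoder is fallbacked to CV_8U.
```

```bash
python3 -c "
from bench import robot
print(robot.close_job())"
```

```text
the job is handed in; nothing more can be done
None
```

The job is handed in at about 25 s: the module was pushed firmly against the back and left fences with its window over the front lip, the round, square and bar keys were each pressed to the stop in that order and let up, and the bystanders look unmoved in the last top image.

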